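# Pump down the vacuum pan

## Robot

A 6-joint arm with a two-finger parallel gripper is mounted at the origin on the work surface. World frame = base frame: x ahead of the robot, y to its left, z up, the work surface at z = 0. Lengths are in mm, angles in degrees, forces in N, time in s.
With the tool pointing down it reaches from about 325 to 775 mm from the base axis. Payload 5.5 kg.
Tool frame: the origin (TCP) lies between the finger pads; the fingertips stand r.tips_ahead ahead of it and the grasp point (between the pads) lies 11 mm behind it (r.tips_ahead is the distance from the TCP to the fingertips, in mm); y points along the fingers, x is the direction in which the jaws open and shut, and the axes are right-handed (so a half turn about y gives the same grasp; the last joint's range is limited). The gripper opens to 88 mm and grips with 3 to 60 N. Pads are 20 mm wide; open, the fingers measure 115 mm over their backs; the gripper's body (75 mm by 178 mm) begins 61 mm behind the grasp point.
Start: joints at [-68.509, 5.22, 70.514, -0, 104.267, -3.249], TCP at [251.105, -544.943, 230.631] pointing down, gripper open.
Joint ranges: [-164.24, 164.24], [-49.07, 125.15], [9.68, 141.18], [-86.29, 266.29], [3.28, 154.24], [-151.56, 151.56]. Speed limits (degrees/s): [147.25, 147.25, 172.46, 180, 180, 180].

## Interface

Orientations are given as a 3x3 rotation matrix whose columns are the frame's x, y, z axes.
In Python, from plant import sensors, viewer, sign_off, spotter, r gives the robot as it stands.
- The arm moves only by the tool drive_tool, never from a script. Its argument "targets" is a list of rows, each a list of 2 entries, a list of its own where there are three numbers: the shift along the tool's x, y, z in mm, then the turn about the tool's y in rad. A call has 1 to 20 rows; each row shifts and turns the commanded pose from where the row before left it, along the tool's axes as they then stand; what a row does not reach is not made up. A row lasts 1/12 s, in which the tool goes at most 41.7 mm and 7.16 degrees, less where a joint would pass 70% of its speed; a pose out of reach is approached as far as the arm can. A call with a gripper value outside its range is refused whole. "hand" is the closure, from -1 (fully open) to 1 (shut), set as the call begins (left out, the last holds). The fingers move at their own pace and stop on an object; "newtons" is the grip in N (left out, the last holds). Time passes only in rows, so rows that do not move let the fingers close. It gives the time, the measured TCP pose, the force and the opening at its end, in the units of the state.
- sensors.sense(): the state, without advancing time (a new reading comes with each control period).
- viewer.read_camera(name): name is "scene" or "top" or "wrist"; returns a dict with "pixels" (420x560x3 uint8, blue, green, red), "fx", "fy", "cx", "cy" (pixels), "k1" (the pictures are not rectified: a ray, as slopes to the right and down, at radius r is drawn at 1 + k1 r^2 times it, then the intrinsics apply), "R" (3x3) and "t" (3): a world point X has camera coordinates R X + t; the wrist camera has in their place "hand_eye" (4x4, takes a point from camera to tool coordinates, whose origin is the TCP and whose axes are the tool frame's). Camera axes: x right, y down, z forward; pixel columns grow to the right and rows downward; lengths in mm; the calibration is good to about 2 mm. A picture is of the moment at which its call begins: read the wrist's pose just before it. There is no depth.
- sign_off(): hands the job in, once; it reports no verdict.
Trained networks look in a picture, given as the dict that the camera call returned (one of the last four; its "shot" number tells which), for a name from the list of things; names that differ only in an ending like _2 or _b are one class to them, and where a whole thing is asked for, a point or a joint stands for the part that bears it (a point fixed in the world has none). Each returns a list of dicts, best first, with "confidence" (0 to 1); they miss things now and then, are a little off and sometimes report something else, mostly with a low value. They report only what shows in the picture. A call takes as long as a camera call. They do not tell look-alikes from the thing itself.
- spotter.silhouettes(picture, target): "region" (420x560 bool, what is visible of it) and "location" ([column, row] in pixels, amid what is visible of it).
- spotter.spot_point(picture, target): "location" ([column, row] in pixels: a listed point, or the origin of a listed thing).
The state is a dict: "time": time; "joint_positions": joint angles; "dq": joint speeds; "joint_efforts": joint torques, N m; "eef_pos": TCP position; "eef_rot": TCP orientation; "ft_force": force on the tool from outside, world axes, zero at the start; "ft_torque": the same for the moment, N m; "finger_gap": finger opening in mm.
Only numpy, scipy, OpenCV 4.12 (cv2) and the standard library are available. Lean on these libraries where they do the work, as an engineer would, in place of code of your own. Each camera call takes 0.05 s, during which the arm holds its last target. There are 200 camera calls.

## Task

Put the steel sample pan under vacuum: with closed fingertips, press the big plunger in its lid right down and let it spring right back up, stroke after stroke, until the indicator pin in the lid pops fully out, and then leave the plunger up. Only press the plunger: do not touch the pin or press the small vent button, do not lift or shove the pan, and leave the beaker, the tip box and the jar where they stand.

Things in the scene. Friction and masses are not known exactly. Their poses are not given: they have to be found in the camera images.
- pan: Loose steel gastronorm pan (2.4 kg, 180 x 166 mm over its rim, rim at 98 mm) with a flat white lid (172 x 158 mm, grey inset) whose top is 112 mm above the bench. Origin: centre of its underside, on the bench; x along its 180 mm side, y along its 166 mm side, z up. Three things stand on the lid, given here in this frame (x, y): the pump plunger at (-30, 0) mm, the indicator pin at (50, 34) mm, the vent button at (50, -36) mm.
- plunger_top (a point): Centre of the top face of the pump plunger: a black mushroom head 44 mm across (flat top 36 mm across) and 16 mm thick on a 20 mm steel stem, rising from a grey collar 56 mm across and 12 mm high. Released, the top face is 56 mm above the lid (168 mm above the bench); it goes down with the plunger.
- plunger (a joint): How far the plunger is pressed down, m: 0 = up (released), 0.025 = fully down at its stop. It springs back by itself. Pressing it takes about 5 N at the top, rising to about 15 to 17 N at the bottom. A stroke must go down more than about 20 mm to lift the pin properly; between strokes it must come back up to within 3 mm of the top, or the next stroke catches nothing.
- pin_rise (a joint): How far the indicator pin has risen out of the lid, m. It starts anywhere from 0 to 0.012. Each full stroke lifts it by about 0.006 and it stays there (the first stroke may lift it less or more, 0.002 to 0.009); on reaching about 0.028 it snaps by itself to its stop at 0.034 = fully out. This takes 3 to 5 full strokes; further strokes do no harm.
- pin_top (a point): Centre of the top of the indicator pin: a plain upright steel pin 16 mm across in a grey ring 30 mm across. Its top is 7 mm above the lid at pin value 0 and 41 mm above the lid when fully out.
- pin: The steel indicator pin itself. Origin on its axis, inside the pan, 59 mm below its top. Not to be touched.
- vent_top (a point): Centre of the top of the vent button: a small black button 18 mm across in a grey ring 28 mm across, its top 12 mm above the lid. Not to be pressed.
- vent (a joint): How far the vent button is pressed down, m: 0 = up, 0.005 = fully down.
- beaker_mid (a point): Bystander: centre (55 mm above the bench) of a loose glass beaker 84 mm across and 110 mm high beside the pan.
- tip_box_mid (a point): Bystander: centre (31 mm above the bench) of a loose pipette tip box, 122 x 84 mm and 65 mm high, clear with a blue top, beside the pan.
- jar_mid (a point): Bystander: centre (43 mm above the bench) of a loose brown glass jar with a white cap, 64 mm across and 85 mm high, beside the pan.
Mind the look-alikes: they are no part of the job. Several things look just like the pan: the one meant starts farthest from the robot's base.

How it is judged:
By the outcome, as a careful person would: the job done as asked, in the order asked, and still so for the second after the job is handed in, with the robot touching nothing.
It also fails if it takes over 48 s, if anything falls off the work surface, if the arm or the gripper's body presses on something with over 40 N, if the wrist force passes 120 N, or if a joint passes its speed limit or range.

## Working session

There is one attempt and no reset: what is moved stays moved. The work goes in short steps, Python scripts to look and compute and a tool call to move; the robot and the scene stay as the last step left them, time stands still between calls to the robot, and variables do not carry over. Pictures are saved under pics/ and viewed, about 8 in all and at most 12, crops included, and the job is handed in when it is done.

Besides the shell and the picture viewer there is one more tool, called as name(argument=value, ...), one argument or row to a line, values as JSON. drive_tool: Moves the arm, as the interface text tells. Its arguments: {"type":"object","properties":{"targets":{"type":"array","items":{"type":"array"}},"hand":{"type":"number"},"newtons":{"type":"number"}},"required":["targets"]}

```bash
mkdir -p pics; cat > h.py <<'E'
import numpy as np, cv2
from plant import sensors, viewer, sign_off, spotter, r
def ray(p,uv,s=None):
    x=(uv[0]-p["cx"])/p["fx"]; y=(uv[1]-p["cy"])/p["fy"]
    rd=np.hypot(x,y); q=rd
    for _ in range(20): q=rd/(1+p["k1"]*q*q)
    f=q/rd if rd>0 else 1
    d=np.array([x*f,y*f,1.])
    if "R" in p:
        R=np.array(p["R"]);t=np.array(p["t"]); return -R.T@t, R.T@d
    H=np.array(p["hand_eye"]);E=np.array(s["eef_rot"]);
    return E@H[:3,3]+np.array(s["eef_pos"]), E@H[:3,:3]@d
def atz(p,uv,z,s=None):
    o,d=ray(p,uv,s); return o+d*(z-o[2])/d[2]
def shot(name,fn):
    s=sensors.sense(); p=viewer.read_camera(name); cv2.imwrite("pics/"+fn,p["pixels"]); return s,p
E
python3 - <<'E'
from h import *
s=sensors.sense(); print(s, r.tips_ahead)
for n in("scene","top"):
    s,p=shot(n,n+"1.png")
    for t,z in(("plunger_top",168),("pin_top",125),("vent_top",124),("pan",0),("beaker_mid",55),("tip_box_mid",31),("jar_mid",43)):
        for d in spotter.spot_point(p,t):
            print(n,t,round(d["confidence"],2),np.round(d["location"]),np.round(atz(p,d["location"],z)))
a=cv2.imread("pics/scene1.png");b=cv2.imread("pics/top1.png")
E
```

```text
{'time': 0.0, 'joint_positions': array([-6.85101832e+01,  5.26207500e+00,  7.05802698e+01,  3.58997960e-04,
        1.04266414e+02, -3.24849779e+00]), 'dq': array([ 0.08200571,  0.10648203, -0.03546141,  0.07048371,  0.02034739,
       -0.03027557]), 'joint_efforts': array([-1.53772671e-04, -4.46450078e+01, -4.06454158e+01,  6.98025478e-02,
        2.93146586e-02, -1.24899839e-04]), 'eef_pos': array([ 250.98594569, -544.68052043,  229.53352829]), 'eef_rot': array([[ 4.18475258e-01, -6.89725016e-04,  9.08227936e-01],
       [-9.08226221e-01,  1.76845821e-03,  4.18475811e-01],
       [-1.89479638e-03, -9.99998198e-01,  1.13629660e-04]]), 'ft_force': array([-0.35192167,  0.85769876, -0.39404631]), 'ft_torque': array([-0.00296927, -0.00072108, -0.00942793]), 'finger_gap': 87.81631638199735} 8.0
scene plunger_top 0.71 [242. 184.] [557. -50. 168.]
scene plunger_top 0.69 [233. 115.] [ 312. -191.  168.]
scene plunger_top 0.61 [336. 140.] [310. 126. 168.]
scene pin_top 0.51 [260. 214.] [598.  18. 125.]
scene vent_top 0.62 [348. 173.] [379. 183. 124.]
scene vent_top 0.62 [247. 233.] [667.  11.
[... 414 characters left out ...]
p 0.72 [340. 194.] [543. -44. 168.]
top plunger_top 0.64 [412. 308.] [ 294. -189.  168.]
top plunger_top 0.58 [264. 305.] [309. 126. 168.]
top pin_top 0.59 [223. 303.] [315. 219. 125.]
top pin_top 0.44 [441. 325.] [ 255. -259.  125.]
top pin_top 0.38 [312. 176.] [597.  13. 125.]
top vent_top 0.56 [335. 163.] [626. -41. 124.]
top vent_top 0.41 [414. 344.] [ 216. -196.  124.]
top vent_top 0.41 [236. 278.] [369. 189. 124.]
top pan 0.93 [251. 302.] [318. 166.   0.]
top pan 0.79 [329. 195.] [576. -35.   0.]
top pan 0.65 [400. 314.] [ 278. -195.    0.]
top beaker_mid 0.95 [292. 115.] [769.  56.  55.]
top tip_box_mid 0.63 [389. 135.] [ 721. -187.   31.]
top jar_mid 0.79 [246. 217.] [518. 170.  43.]
```

```bash
python3 - <<'E'
from h import *
a=cv2.imread("pics/scene1.png");b=cv2.imread("pics/top1.png")
c=np.vstack([cv2.resize(a[60:340,130:400],None,fx=1.45,fy=1.45)]);d=cv2.resize(b[80:360,200:470],None,fx=1.45,fy=1.45)
cv2.imwrite("pics/both.png",np.hstack([c,d]))
E
```

```text
(no output)
```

View pics/both.png

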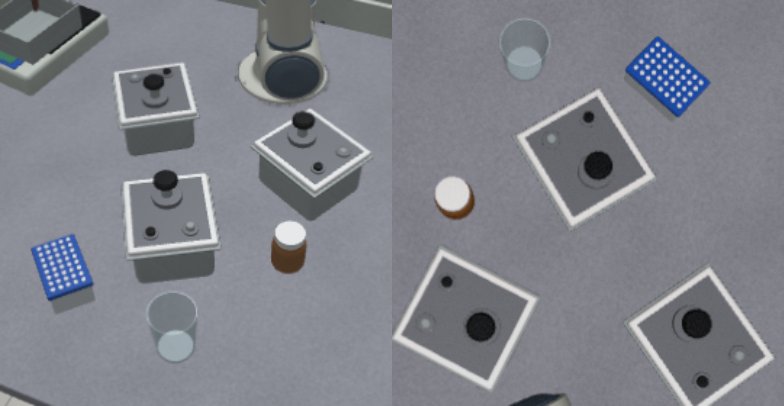

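Candidates: the plunger at top px (340,194), about 552 mm out, and its look-alikes at (264,305) and (412,308), each about 335–350 mm out. I choose (340,194), in the pan between the beaker, jar and tip box. I'll check it close up after the approach.

drive_tool(
  targets=[
    [[-18,-1,26.5],0],
    [[-18,-1,26.5],0],
    [[-18,-1,26.5],0],
    [[-18,-1,26.5],0],
    [[-18,-1,26.5],0],
    [[-18,-1,26.5],0],
    [[-18,-1,26.5],0],
    [[-18,-1,26.5],0],
    [[-18,-1,26.5],0],
    [[-18,-1,26.5],0],
    [[-18,-1,26.5],0],
    [[-18,-1,26.5],0],
    [[-18,-1,26.5],0],
    [[-18,-1,26.5],0],
    [[-18,-1,26.5],0],
    [[-18,-1,26.5],0],
    [[-18,-1,26.5],0],
    [[-18,-1,26.5],0],
  ],
  hand=1,
  newtons=30,
)

```text
time: 2.3
eef_pos: [549.3, -49.5, 248.9]
eef_rot: [[0.419, 0.0, 0.908], [-0.908, -0.0, 0.419], [0.0, -1.0, 0.0]]
ft_force: [1.0, -0.4, -0.2]
finger_gap: 0.5
```

```bash
cat > look.py <<'E'
from h import *
import sys
s,p=shot("wrist",sys.argv[1])
E=np.array(s["eef_rot"]);P=np.array(s["eef_pos"]);print(s["time"],np.round(P,1),np.round(E,3).tolist(),np.round(s["ft_force"],1),s["finger_gap"])
for t,z in(("plunger_top",168),("pin_top",125),("vent_top",124),("pan",0)):
    for d in spotter.spot_point(p,t):
        X=atz(p,d["location"],z,s); print(t,round(d["confidence"],2),np.round(d["location"]),np.round(X,1),"tool",np.round(E.T@(X-P),1))
E
python3 look.py w1.png
```

```text
2.3 [549.3 -49.5 248.9] [[0.419, 0.0, 0.908], [-0.908, -0.0, 0.419], [0.0, -1.0, 0.0]] [ 1.  -0.4 -0.2] 0.5057670036937606
plunger_top 0.82 [276. 213.] [550.1 -46.7 168. ] tool [-2.2 80.9  1.9]
plunger_top 0.35 [313.  97.] [632.6 -35.4 168. ] tool [22.  80.9 81.5]
pin_top 0.74 [222. 103.] [601.7  23.1 125. ] tool [-44.1 123.9  78. ]
vent_top 0.73 [312.  96.] [635.7 -37.7 124. ] tool [ 25.4 124.9  83.4]
pan 0.87 [ 57. 260.] [323.9 164.7   0. ] tool [-289.   248.8 -115.2]
pan 0.81 [274. 145.] [575.4 -31.7   0. ] tool [ -5.3 248.9  31. ]
```

View pics/w1.png

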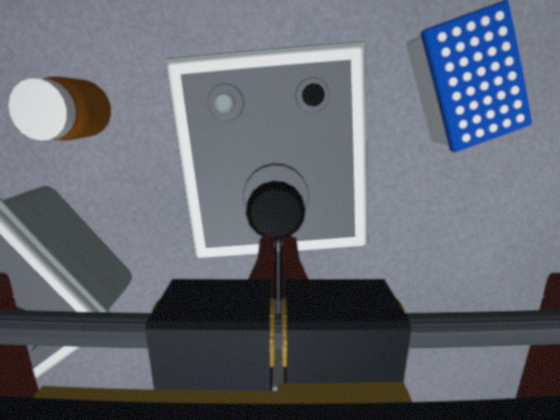

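Wrist view: plunger head at (276,213), pin at (223,103) and vent at (313,96). This matches the pan layout and the farthest pan, and the fingertips are about 3 mm off centre. I'll centre them and press one measured stroke.

drive_tool(
  targets=[
    [[-2,20,2],0],
    [[0,24,0],0],
    [[0,20,0],0],
    [[0,0,0],0],
    [[0,6,0],0],
    [[0,6,0],0],
    [[0,6,0],0],
    [[0,6,0],0],
    [[0,4,0],0],
    [[0,3,0],0],
    [[0,0,0],0],
    [[0,0,0],0],
  ],
)

```text
time: 3.55
eef_pos: [550.2, -49.4, 158.1]
eef_rot: [[0.418, 0.004, 0.909], [-0.909, -0.002, 0.418], [0.004, -1.0, 0.003]]
ft_force: [-5.8, -1.3, 12.9]
finger_gap: 0.5
```

drive_tool(
  targets=[
    [[0,4,0],0],
    [[0,4,0],0],
    [[0,2,0],0],
    [[0,0,0],0],
    [[0,0,0],0],
  ],
)

```text
time: 3.97
eef_pos: [550.4, -49.5, 151.2]
eef_rot: [[0.418, 0.007, 0.909], [-0.909, -0.002, 0.418], [0.005, -1.0, 0.005]]
ft_force: [-10.5, -0.0, 23.9]
finger_gap: 0.0
```

drive_tool(
  targets=[
    [[0,-9,0],0],
    [[0,-10,0],0],
    [[0,-10,0],0],
    [[0,-10,0],0],
    [[0,0,0],0],
    [[0,0,0],0],
    [[0,0,0],0],
  ],
)

```text
time: 4.55
eef_pos: [549.6, -48.4, 181.9]
eef_rot: [[0.419, -0.001, 0.908], [-0.908, 0.0, 0.419], [-0.001, -1.0, -0.001]]
ft_force: [-0.5, -0.5, -0.1]
finger_gap: 0.3
```

```bash
python3 look.py w2.png; python3 -c "
import cv2;a=cv2.imread('pics/w2.png');cv2.imwrite('pics/w2.png',a)"
```

```text
4.55 [549.6 -48.4 181.9] [[0.419, -0.001, 0.908], [-0.908, 0.0, 0.419], [-0.001, -1.0, -0.001]] [-0.5 -0.5 -0.1] 0.268841731358559
pin_top 0.68 [205.  97.] [604.9  25.1 125. ] tool [-43.5  56.8  81. ]
vent_top 0.69 [330.  92.] [638.  -40.6 124. ] tool [29.9 57.8 83.6]
pan 0.85 [272. 150.] [577.6 -27.6   0. ] tool [ -7.1 181.9  34.2]
pan 0.76 [ 29. 285.] [327.6 157.8   0. ] tool [-280.1  182.1 -115.3]
pan 0.46 [ 22. 113.] [510.4 209.3   0. ] tool [-250.3  182.    72.3]
```

View pics/w2.png

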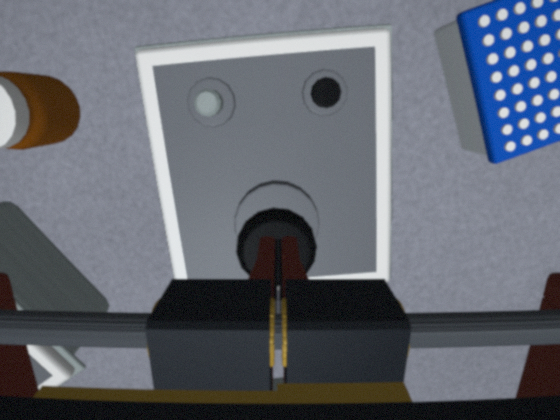

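The tips sit on the plunger head, the pan hasn't shifted, and the pin at (207,100) is slightly raised. I'll make the second stroke the same depth, with a small sideways correction.

drive_tool(
  targets=[
    [[0,9,-0.4],0],
    [[0,9,-0.4],0],
    [[0,9,-0.4],0],
    [[0,6,-0.4],0],
    [[0,4,0],0],
    [[0,0,0],0],
    [[0,0,0],0],
  ],
)

```text
time: 5.38
eef_pos: [550.2, -48.8, 151.2]
eef_rot: [[0.419, 0.009, 0.908], [-0.908, -0.0, 0.419], [0.004, -1.0, 0.008]]
ft_force: [-2.1, 2.9, 21.9]
finger_gap: 0.7
```

Bottomed at 151.2, 22 N, with little side force. Up, then stroke 3.

drive_tool(
  targets=[
    [[0,-9,0.4],0],
    [[0,-9,0.4],0],
    [[0,-9,0.4],0],
    [[0,-10,0.4],0],
    [[0,0,0],0],
    [[0,0,0],0],
    [[0,0,0],0],
    [[0,9,-0.4],0],
    [[0,9,-0.4],0],
    [[0,9,-0.4],0],
    [[0,6,-0.4],0],
    [[0,4,0],0],
    [[0,0,0],0],
    [[0,0,0],0],
  ],
)

```text
time: 6.55
eef_pos: [549.9, -48.7, 151.1]
eef_rot: [[0.419, 0.009, 0.908], [-0.908, -0.0, 0.419], [0.004, -1.0, 0.008]]
ft_force: [-4.1, 3.3, 25.1]
finger_gap: 0.6
```

drive_tool(
  targets=[
    [[0,-9,0.4],0],
    [[0,-9,0.4],0],
    [[0,-9,0.4],0],
    [[0,-10,0.4],0],
    [[0,0,0],0],
    [[0,0,0],0],
    [[0,0,0],0],
  ],
)

```text
time: 7.13
eef_pos: [549.2, -48.4, 180.8]
eef_rot: [[0.418, -0.003, 0.908], [-0.908, 0.0, 0.418], [-0.001, -1.0, -0.002]]
ft_force: [0.6, 0.4, -0.8]
finger_gap: 0.4
```

```bash
python3 look.py w3.png
```

```text
7.1333 [549.2 -48.4 180.8] [[0.418, -0.003, 0.908], [-0.908, 0.0, 0.418], [-0.001, -1.0, -0.002]] [ 0.6  0.4 -0.8] 0.3937653172886123
pin_top 0.61 [201. 100.] [601.7  26.3 125. ] tool [-45.8  55.7  79.1]
vent_top 0.77 [331.  92.] [637.4 -40.9 124. ] tool [30.2 56.6 83.4]
vent_top 0.5 [508.  74.] [ 691.8 -131.   124. ] tool [134.8  56.4  95.1]
pan 0.64 [271. 151.] [575.7 -27.8   0. ] tool [ -7.3 180.7  33.1]
pan 0.56 [ 22. 283.] [326.6 165.6   0. ] tool [-287.2  181.4 -112.2]
```

View pics/w3.png

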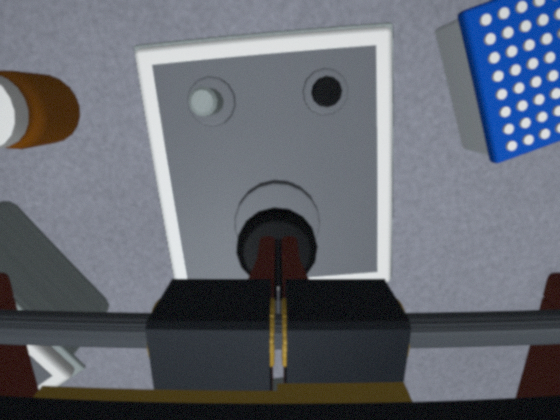

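Pin top is at (204,101), higher than before but not fully out. Two more strokes.

drive_tool(
  targets=[
    [[0,9,-0.4],0],
    [[0,9,-0.4],0],
    [[0,9,-0.4],0],
    [[0,5,-0.4],0],
    [[0,4,0],0],
    [[0,0,0],0],
    [[0,0,0],0],
    [[0,-9,0.4],0],
    [[0,-9,0.4],0],
    [[0,-9,0.4],0],
    [[0,-10,0.4],0],
    [[0,0,0],0],
    [[0,0,0],0],
    [[0,0,0],0],
  ],
)

```text
time: 8.55
eef_pos: [549.3, -48.3, 182.1]
eef_rot: [[0.419, -0.002, 0.908], [-0.908, 0.0, 0.419], [-0.001, -1.0, -0.002]]
ft_force: [-0.4, -0.0, 0.1]
finger_gap: 0.5
```

drive_tool(
  targets=[
    [[0,9,-0.4],0],
    [[0,9,-0.4],0],
    [[0,9,-0.4],0],
    [[0,6,-0.4],0],
    [[0,4,0],0],
    [[0,0,0],0],
    [[0,0,0],0],
    [[0,-9,0.4],0],
    [[0,-9,0.4],0],
    [[0,-9,0.4],0],
    [[0,-10,0.4],0],
    [[0,0,0],0],
    [[0,0,0],0],
    [[0,0,0],0],
  ],
)

```text
time: 9.72
eef_pos: [549.2, -48.3, 181.9]
eef_rot: [[0.418, -0.003, 0.908], [-0.908, 0.0, 0.418], [-0.001, -1.0, -0.002]]
ft_force: [-0.1, -0.3, -0.4]
finger_gap: 0.3
```

```bash
python3 look.py w4.png; python3 - <<'E'
import cv2,numpy as np
cv2.imwrite('pics/c4.png',np.hstack([cv2.resize(cv2.imread('pics/w%d.png'%i)[60:180,150:370],None,fx=1.2,fy=1.2) for i in(2,3,4)]))
E
```

```text
9.7167 [549.2 -48.3 181.9] [[0.418, -0.003, 0.908], [-0.908, 0.0, 0.418], [-0.001, -1.0, -0.002]] [-0.1 -0.3 -0.4] 0.3275220922755648
plunger_top 0.6 [277. 252.] [550.2 -46.6 168. ] tool [-1.1 13.8  1.7]
pin_top 0.88 [196. 100.] [600.7  29.7 125. ] tool [-49.3  56.7  79.5]
vent_top 0.63 [329.  91.] [637.7 -39.9 124. ] tool [29.4 57.6 84.1]
vent_top 0.26 [279. 251.] [533.2 -55.2 124. ] tool [ -0.3  57.9 -17.2]
pan 0.83 [ 22. 283.] [325.8 166.3   0. ] tool [-288.2  182.5 -112.6]
pan 0.77 [275. 151.] [577.5 -31.    0. ] tool [ -3.7 181.8  33.4]
```

View pics/c4.png

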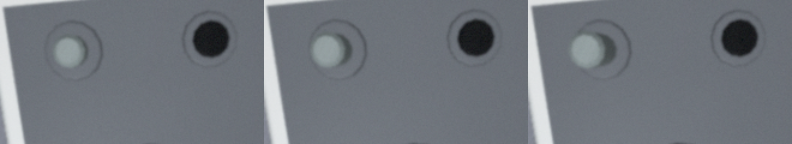

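The pin rises with each stroke: its top is now at about px (196,100). Further strokes do no harm, so I'll do two more, then work out its height.

drive_tool(
  targets=[
    [[0,9,-0.4],0],
    [[0,9,-0.4],0],
    [[0,9,-0.4],0],
    [[0,6,-0.4],0],
    [[0,4,0],0],
    [[0,0,0],0],
    [[0,0,0],0],
    [[0,-9,0.4],0],
    [[0,-9,0.4],0],
    [[0,-9,0.4],0],
    [[0,-10,0.4],0],
    [[0,0,0],0],
    [[0,0,0],0],
    [[0,0,0],0],
  ],
)

```text
time: 11.13
eef_pos: [549.3, -48.3, 182.1]
eef_rot: [[0.419, -0.002, 0.908], [-0.908, 0.0, 0.419], [-0.001, -1.0, -0.002]]
ft_force: [-0.3, -0.4, -0.9]
finger_gap: 0.1
```

```bash
python3 look.py w5.png|grep -v pan
```

```text
11.1333 [549.3 -48.3 182.1] [[0.419, -0.002, 0.908], [-0.908, 0.0, 0.419], [-0.001, -1.0, -0.002]] [-0.3 -0.4 -0.9] 0.1099431192489474
pin_top 0.63 [198. 101.] [600.2  28.3 125. ] tool [-48.2  57.1  78.4]
vent_top 0.9 [329.  92.] [637.2 -39.8 124. ] tool [29.1 58.  83.6]
```

drive_tool(
  targets=[
    [[0,9,-0.4],0],
    [[0,9,-0.4],0],
    [[0,9,-0.4],0],
    [[0,6,-0.4],0],
    [[0,4,0],0],
    [[0,0,0],0],
    [[0,0,0],0],
    [[0,-9,0.4],0],
    [[0,-9,0.4],0],
    [[0,-9,0.4],0],
    [[0,-10,0.4],0],
    [[0,0,0],0],
    [[0,0,0],0],
    [[0,0,0],0],
  ],
)

```text
time: 12.55
eef_pos: [549.3, -48.4, 182.2]
eef_rot: [[0.418, -0.002, 0.908], [-0.908, 0.0, 0.418], [-0.001, -1.0, -0.002]]
ft_force: [-0.5, 1.4, 0.3]
finger_gap: 0.4
```

```bash
python3 look.py w6.png|grep -v pan; python3 - <<'E'
from h import *
s=sensors.sense();p=viewer.read_camera("wrist")
H=np.array(p["hand_eye"]);E=np.array(s["eef_rot"]);P=np.array(s["eef_pos"])
# pan frame: plunger (550.1,-46.7); yaw from rim/tool: fit from vent
v=atz(p,spotter.spot_point(p,"vent_top")[0]["location"],124,s)
pl=np.array([550.1,-46.7]); w=v[:2]-pl; yaw=np.arctan2(w[1],w[0])-np.arctan2(-36,80); print("dist",np.linalg.norm(w),"exp 87.7 yaw",np.degrees(yaw))
c,sn=np.cos(yaw),np.sin(yaw); pin=pl+np.array([c*80-sn*34,sn*80+c*34]); print(pin)
for q in(0,10,16,22,28,34):
    X=np.array([*pin,119+q]); x=np.linalg.inv(H)@np.r_[E.T@(X-P),1]; a=x[:2]/x[2]; a=a*(1+p["k1"]*a@a)
    print(q,np.round([p["cx"]+p["fx"]*a[0],p["cy"]+p["fy"]*a[1]],1), "radius",round(8*p["fx"]/x[2],1))
ims=[]
for i in(4,5,6):
    ims.append(cv2.resize(cv2.imread('pics/w%d.png'%i)[70:140,160:250],None,fx=2.9,fy=2.9))
s,q=shot("scene","s2.png")
cv2.imwrite('pics/c6.png',np.vstack([np.hstack(ims),cv2.resize(q["pixels"][160:250,180:380],(783,352))]))
E
```

```text
12.55 [549.3 -48.4 182.2] [[0.418, -0.002, 0.908], [-0.908, 0.0, 0.418], [-0.001, -1.0, -0.002]] [-0.5  1.4  0.3] 0.35616175292884633
plunger_top 0.77 [277. 253.] [549.4 -46.7 168. ] tool [-1.5 14.2  0.8]
pin_top 0.66 [197. 100.] [600.6  28.6 125. ] tool [-48.3  57.1  78.9]
vent_top 0.96 [328.  93.] [636.8 -39.7 124. ] tool [28.8 58.  83.2]
dist 85.57149958968384 exp 87.7 yaw 27.34853223415001
[605.5386022  20.2519334]
0 [215.3  99.2] radius 13.3
10 [212.2  98.9] radius 13.9
16 [210.3  98.7] radius 14.3
22 [208.2  98.5] radius 14.8
28 [206.   98.4] radius 15.2
34 [203.6  98.1] radius 15.7
```

View pics/c6.png

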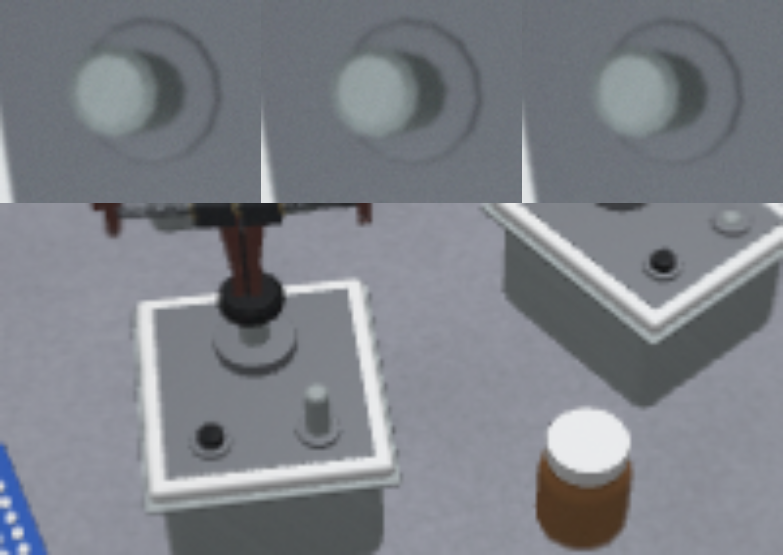

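The pin looks the same after strokes 5, 6 and 7: top about 13 px from its ring centre, with about 12 px predicted for fully out. The scene camera also shows it standing tall. I'll withdraw upward.

drive_tool(
  targets=[
    [[0,-15,0],0],
    [[0,-25,0],0],
    [[0,-30,0],0],
    [[0,-20,0],0],
    [[0,0,0],0],
    [[0,0,0],0],
  ],
)

```text
time: 13.45
eef_pos: [550.2, -48.5, 274.9]
eef_rot: [[0.419, 0.003, 0.908], [-0.908, -0.0, 0.419], [0.002, -1.0, 0.002]]
ft_force: [-0.1, 0.2, 0.0]
finger_gap: 0.3
```

```bash
python3 - <<'E'
from h import *
s,p=shot("scene","s3.png"); print(s["time"],np.round(s["eef_pos"],1),np.round(s["ft_force"],1))
for t,z in(("plunger_top",168),("pin_top",153),("vent_top",124),("pan",0)):
    for d in spotter.spot_point(p,t): print(t,round(d["confidence"],2),np.round(d["location"],1),np.round(atz(p,d["location"],z)))
cv2.imwrite("pics/c7.png",cv2.resize(p["pixels"][150:330,130:370],None,fx=3,fy=3))
E
```

```text
13.45 [550.2 -48.5 274.9] [-0.1  0.2  0. ]
plunger_top 0.48 [242.3 180.5] [546. -53. 168.]
plunger_top 0.48 [339.7 138.8] [303. 134. 168.]
pin_top 0.55 [260.1 209.2] [607.  22. 153.]
vent_top 0.62 [231.5 218.1] [637. -45. 124.]
vent_top 0.41 [348.7 172.1] [376. 185. 124.]
pan 0.97 [252.6 230.3] [568. -24.   0.]
pan 0.6 [343.2 184.6] [312. 161.   0.]
pan 0.55 [241.9 147.4] [ 270. -193.    0.]
```

View pics/c7.png

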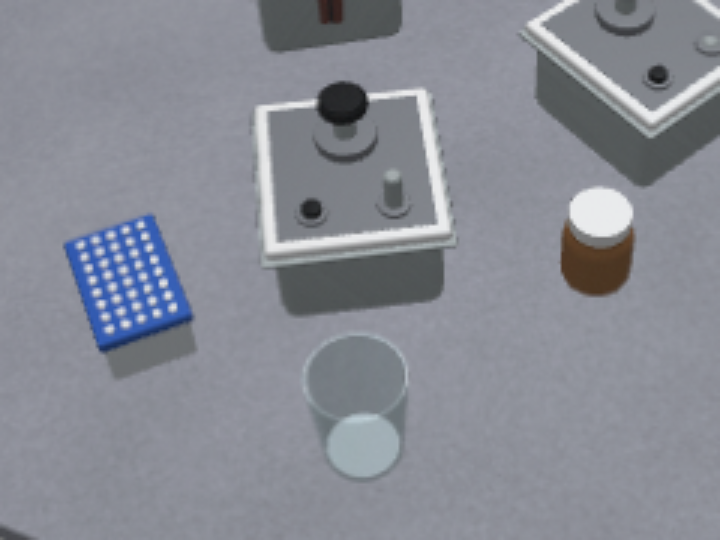

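The plunger is up at crop (342,103), the pin is out with its top at (392,177), the bystanders look unmoved and the arm is clear.

```bash
python3 -c "
from h import *
print(sign_off())"
```

```text
the job is handed in; nothing more can be done
None
```

The pan farthest from the base is pumped down: its indicator pin is out, the plunger is up, and I've handed the job in at about 13.5 s. I pressed the plunger seven times with closed fingertips. At the three strokes I measured at the bottom, it was fully down (TCP 151 mm) at 22–25 N, and each time I let it come fully back up.

**Pin:** it rose stroke by stroke and looked the same after strokes 5, 6 and 7. Its offset from its ring (about 13 px seen, 12 px predicted) fits fully out, and the scene camera shows it standing tall.

**Surroundings:** in the last picture the pan, beaker, tip box and jar show no visible shift, and I pressed nothing but the plunger. The arm finished clear of everything, with about 0 N at the wrist.

**What disagreed:**
- The first stroke put about 10 N of side force on the plunger. I corrected for it, and it stayed at 5 N or less at the bottom of strokes 2 and 3. I did not measure it after that.
- The predicted absolute position of the pin in the picture was about 5 px off. I judged the pin by its offset from the ring and by it no longer changing.
- Single network readings of the pan's position scattered by up to about 10 mm between pictures. I put this down to network error, since the lid parts stayed within a few mm.

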